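# Load a parts crate into the push-up bench rack

## Task

Slide the parts crate into line with the rack's ramp and push it up between the guides without forcing it, sliding all the way and never lifting it, until its rear edge drops behind the adjustable lip; do not ram it against the end stop. Then draw it back onto the lip and give it a light, steady tug, about a kilogram's pull, to make sure that the lip holds it, and leave it lying flat in the rack. Leave the other things on the bench alone.

Things in the scene. Friction and masses are not known exactly. Their poses are not given: they have to be found in the camera images.
- lane: Fixed sheet-steel lane of the bench rack, sloping up at 14 degrees. Origin: mid-width, in the deck's plane, below the ramp's top edge, 15.5 mm over the bench. x points up along the slope, y across, z square to the deck. The deck is the plane z = 0. The crate rubs on it (friction about 0.4 to 0.6) and stays where it is left on the slope; it does not slide down by itself.
- ramp_top (a point): Middle of the ramp's top edge, at x = 0, z = 9 mm in the lane's frame. The ramp is a plane at z = 9 mm that comes up to here from the bench.
- lip_seat: The two slotted ears of the lip, fixed at the guides; same origin and axes as the lane. They hold the lip: a steel angle across the lane, tucked under the ramp's top edge, 9 mm high, with a square inner face (the step down to the deck). The slots let the inner face stand anywhere from 0 to 24 mm up the lane from the ramp's top edge; where it is set is not measured and has to be felt.
- ramp_foot (a point): Middle of the ramp's lower end, at bench level, 100 mm down the slope from its top edge (x = -100 mm, z = 9 mm in the lane's frame). Side guides stand 118 mm apart, their tops 30 mm over the deck's plane, from x = -70 mm upward; their lower ends flare out over 62 mm to about 168 mm apart.
- stop_face (a point): End stop: steel angle across the deck, 56 mm high, that limits the crate's travel up the lane. This point is at the foot of its face that looks down the slope, mid-width, 190 to 196 mm up the deck from the lane's origin, so that a crate behind the lip always has at least 6 mm of free play. Fixed.
- crate_center (a point): Centre (half-way up) of the open grey plastic parts crate, 160 mm long (x), 110 wide (y), 75 high (z), walls and floor 5 mm, 0.5 to 1 kg. x points to its front end, which goes up the ramp first. The rear 67 mm inside is empty (70 mm deep): room for fingers behind the rear wall. Forward of it are a divider, its top 57 mm over the crate's underside, and lower, fixed steel couplings.
- crate_heel (a point): Middle of the crate's rear bottom edge: 80 mm behind and 37.5 mm below its centre. Axes as the crate's.
- crate_toe (a point): Middle of the crate's front bottom edge: 80 mm ahead of and 37.5 mm below its centre. Axes as the crate's.
- hammer: Hammer lying on the bench; bystander.
- tape_roll: Cardboard tape core, 100 mm across, 45 mm high, on the bench; bystander.
- jar: Capped jar, 68 mm across, 100 mm high, on the bench; bystander.
- stop: The end stop as a whole; its origin is the point stop_face.
Mind the look-alikes: they are no part of the job. What is shaped like the part that bears crate_center but yellow is not meant.

How it is judged:
By the outcome, as a careful person would: the job done as asked, in the order asked, and still so for the second after the job is handed in, with the robot touching nothing.
It also fails if it takes over 67 s, if anything falls off the work surface, if the arm or the gripper's body presses on something with over 40 N, if the wrist force passes 120 N, or if a joint passes its speed limit or range.

## Robot

A 6-joint arm with a two-finger parallel gripper is mounted at the origin on the work surface. World frame = base frame: x ahead of the robot, y to its left, z up, the work surface at z = 0. Lengths are in mm, angles in degrees, forces in N, time in s.
With the tool pointing down it reaches from about 325 to 925 mm from the base axis. Payload 3.1 kg.
Tool frame: the origin (TCP) lies at the very end of the fingers, on their centre line; the grasp point (between the pads) lies grasp_offset behind it (grasp_offset is the distance from the TCP to the grasp point, in mm); z points along the fingers, x is the direction in which the jaws open and shut, and the axes are right-handed (so a half turn about z gives the same grasp; the last joint's range is limited). The gripper opens to 85 mm and grips with 20 to 120 N. Pads are 22 mm wide; open, the fingers measure 114 mm over their backs; the gripper's body (76 mm by 85 mm) begins 54 mm behind the grasp point. The pads swing forward as they close: fully open they stand 13 mm farther back than shut.
Start: joints at [67.368, 12.427, 92.441, -0, 75.132, -6.429], TCP at [174.384, 600.191, 231.3] pointing down, gripper open.
Joint ranges: [-157.48, 157.48], [-44.54, 120.13], [17.64, 146.25], [-64.5, 244.5], [7.68, 150.69], [-147.95, 147.95]. Speed limits (degrees/s): [159.86, 159.86, 180, 180, 180, 180].

## Interface

Orientations are given as [roll, pitch, yaw] about the fixed x, y, z axes, in that order (R = Rz(yaw) Ry(pitch) Rx(roll)).
In Python, from station import * gives the robot as it stands. Calls block until the motion is done:
- goto(position, orientation): joint-space move of the TCP to a pose.
- move_l(position, attitude=None, speed=150): straight line of the TCP; attitude=None keeps the orientation; speed is the mean speed in mm/s.
- move_j(angles): joint-space move.
- grip(opening, squeeze=None): finger opening in mm; squeeze is the grip in N (None keeps the last); returns when the fingers have stopped.
- wait(seconds).
- solve_ik(position, orientation): joint angles nearest the present ones, or None.
- get_obs(): the state.
- get_image(name): name is "side" or "top" or "wrist"; returns the picture (420x560x3 uint8, red, green, blue); there is no depth.
- get_calibration(name): a dict with "fx", "fy", "cx", "cy" (pixels), "R" (3x3) and "t" (3): a world point X has camera coordinates R X + t; the wrist camera has in their place "mount" (4x4, takes a point from camera to tool coordinates, whose origin is the TCP and whose axes are the tool frame's). Camera axes: x right, y down, z forward; pixel columns grow to the right and rows downward; lengths in mm; the calibration is good to about 2 mm. A picture is of the moment at which its call begins: read the wrist's pose just before it. get_calibration takes no time and is no camera call.
A pose or a line that the arm cannot do raises Unreachable and nothing moves.
- sign_off(): hands the job in, once; it reports no verdict.
Trained networks look in the newest picture that a camera, given by its name, has taken for a name from the list of things; names that differ only in an ending like _2 or _b are one class to them, and where a whole thing is asked for, a point or a joint stands for the part that bears it (a point fixed in the world has none). Each returns a list of dicts, best first, with "score" (0 to 1); they miss things now and then, are a little off and sometimes report something else, mostly with a low value. They report only what shows in the picture. A call takes as long as a camera call. They do not tell look-alikes from the thing itself.
- spot_in(name, camera): "extent" ([centre column, centre row, width, height] in pixels, round what is visible of it).
- regions_of(name, camera): "region" (420x560 bool, what is visible of it) and "extent" ([centre column, centre row, width, height] in pixels, round what is visible of it).
The state is a dict: "t": time; "joint_pos": joint angles; "qvel": joint speeds; "effort": joint torques, N m; "tcp_pos": TCP position; "ee_rot": TCP orientation; "wrist_force": force on the tool from outside, world axes, zero at the start; "moment": the same for the moment, N m; "grip_width": finger opening in mm.
Only numpy, scipy, OpenCV 4.12 (cv2) and the standard library are available. Lean on these libraries where they do the work, as an engineer would, in place of code of your own. Each camera call takes 0.05 s, during which the arm holds its last target. There are 200 camera calls.

## Working session

There is one attempt and no reset: what is moved stays moved. The work goes in short steps, each a Python script; the robot and the scene stay as the last script left them, time stands still between calls to the robot, and variables do not carry over. Pictures are saved under pics/ and viewed, about 8 in all and at most 12, crops included, and the job is handed in when it is done.

```bash
mkdir -p pics; ls; python3 - <<'E'
from station import *
import cv2,numpy as np
o=get_obs();print(o)
ims=[]
for c in ["top","side"]:
    im=get_image(c);cv2.imwrite(f"pics/{c}0.png",im[:,:,::-1])
    k=get_calibration(c);print(c,{a:np.round(b,3).tolist() for a,b in k.items()})
    for n in ["crate_center","lane","lip_seat","stop","hammer","tape_roll","jar","ramp_top","ramp_foot","stop_face","crate_heel","crate_toe"]:
        try: print(n,[(round(d["score"],2),np.round(d["extent"]).tolist()) for d in spot_in(n,c)[:3]])
        except Exception as e: print(n,e)
E
```

```text
pics
{'t': 0.0, 'joint_pos': array([ 6.73697198e+01,  1.24769792e+01,  9.25287410e+01, -1.30697853e-03,
        7.51316949e+01, -6.42767578e+00]), 'qvel': array([ 0.03465769, -0.13005511, -0.02236328,  0.01434986,  0.10173916,
        0.11408182]), 'effort': array([-5.07458208e-04, -3.96832395e+01, -3.03859055e+01, -2.92210279e-04,
        9.54791758e-03,  1.00595219e-05]), 'tcp_pos': array([174.05678981, 599.42568901, 229.96347907]), 'ee_rot': array([-1.79985871e+02,  1.36692601e-01,  7.37977493e+01]), 'wrist_force': array([-0.41715265, -0.13745263, -0.77096703]), 'moment': array([ 0.00117781, -0.02370622,  0.04494643]), 'grip_width': 85.42326120827542}
top {'fx': 545.06, 'fy': 545.06, 'cx': 288.297, 'cy': 205.261, 'R': [[-0.013, -1.0, -0.003], [-0.986, 0.013, -0.166], [0.166, 0.001, -0.986]], 't': [-48.045, 577.703, 1322.762]}
crate_center [(0.86, [208.0, 215.0, 78.0, 61.0]), (0.64, [180.0, 299.0, 75.0, 52.0]), (0.64, [162.0, 139.0, 59.0, 77.0])]
lane [(0.58, [440.0, 185.0, 44.0, 101.0])]
lip_seat [(0.64, [303.0, 223.0, 16.0, 65.0])]
stop [(0.73, [380.0, 220.0, 13.0, 51.0])]
hammer
[... 898 characters left out ...]
82.0, 214.0, 72.0, 125.0])]
lip_seat [(0.72, [284.0, 227.0, 62.0, 24.0])]
stop [(0.88, [294.0, 163.0, 42.0, 19.0])]
hammer [(0.81, [265.0, 148.0, 85.0, 17.0]), (0.19, [281.0, 212.0, 73.0, 124.0])]
tape_roll [(0.83, [346.0, 158.0, 33.0, 30.0])]
jar [(0.9, [192.0, 242.0, 32.0, 46.0])]
ramp_top [(0.81, [280.0, 218.0, 72.0, 112.0])]
ramp_foot [(0.64, [281.0, 214.0, 76.0, 123.0]), (0.41, [270.0, 297.0, 71.0, 83.0])]
stop_face [(0.83, [296.0, 165.0, 42.0, 20.0])]
crate_heel [(0.69, [372.0, 325.0, 63.0, 87.0]), (0.66, [162.0, 336.0, 90.0, 73.0]), (0.56, [268.0, 299.0, 82.0, 91.0])]
crate_toe [(0.83, [371.0, 329.0, 65.0, 89.0]), (0.81, [160.0, 334.0, 88.0, 76.0]), (0.67, [272.0, 298.0, 68.0, 86.0])]
```

```bash
python3 - <<'E'
import cv2,numpy as np
t=cv2.imread("pics/top0.png");s=cv2.imread("pics/side0.png")
a=cv2.resize(t[90:340,120:480],None,fx=2.2,fy=2.2,interpolation=cv2.INTER_CUBIC)
cv2.imwrite("pics/a.png",a)
b=cv2.resize(s[130:400,100:440],None,fx=2.2,fy=2.2,interpolation=cv2.INTER_CUBIC)
cv2.imwrite("pics/b.png",b)
E
```

```text
(no output)
```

View pics/a.png

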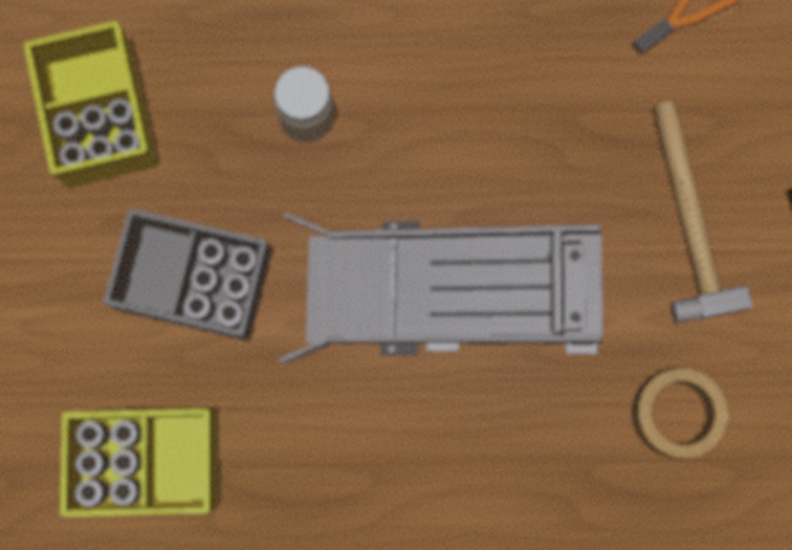

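View pics/b.png

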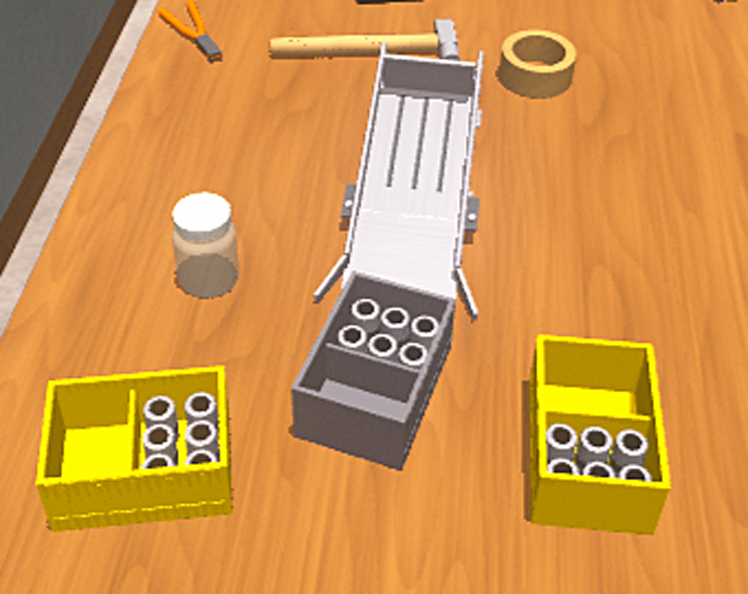

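The pictures show the grey crate at top crop (185,275), its empty rear end on the left and its front turned about 13° off the lane. The lane runs to image right, which is world -y. The yellow crates are the look-alikes. Next I fit the poses from corner pixels.

```bash
cat > h.py <<'E'
from station import *
import numpy as np,cv2
from scipy.spatial.transform import Rotation as Ro
from scipy.optimize import least_squares
def lane_R(yaw,slope=14): return Ro.from_euler('ZY',[yaw,-slope],degrees=True)
def proj(k,X):
    c=np.atleast_2d(X)@np.array(k["R"]).T+np.array(k["t"]); return np.c_[k["fx"]*c[:,0]/c[:,2]+k["cx"],k["fy"]*c[:,1]/c[:,2]+k["cy"]]
def fit(views,z,slope,p0):
    """views: list of (calib, pts, pix); fits x,y,yaw"""
    def f(p): return np.concatenate([(proj(k,lane_R(p[2],slope).apply(P)+[p[0],p[1],z])-U).ravel() for k,P,U in views])
    r=least_squares(f,p0,x_scale=[10,10,1],loss='soft_l1'); return r.x,f(r.x).reshape(-1,2)
E
python3 - <<'E'
from h import *
kt,ks=get_calibration("top"),get_calibration("side")
T=lambda a:np.array(a)/2.2+[120,90]; S=lambda a:np.array(a)/2.2+[100,130]
C=np.array([[-80,55,75],[80,55,75],[80,-55,75],[-80,-55,75.]])
p,r=fit([(kt,C,T([(130,212),(267,242),(246,338),(106,303)])),(ks,C,S([(294,391),(357,272),(453,298),(407,418)]))],0,0,[560,200,-100])
print("crate",p.round(1),r.round(1).tolist())
L=np.array([[-100,0,9],[0,0,9],[193,0,0.]])
LT=T([(308,289),(394,288),(552,288)])
LS=S([(400,290),(405,215),(426,92)])[1:]
G=np.array([[-70,60,30],[-70,-60,30],[-132,84,30],[-132,-84,30.]])
p,r=fit([(kt,L,LT),(kt,G,T([(330,234),(328,342),(284,214),(281,360)])),(ks,L[1:],LS),(ks,G[:2],S([(348,258),(457,267)]))],15.5,14,[560,0,-90])
print("lane",p.round(1),r.round(1).tolist())
print(get_calibration("wrist"))
E
```

```text
crate [ 552.2  150.3 -103.4] [[-0.4, -0.2], [0.0, 0.0], [-0.9, -0.2], [-0.7, 1.5], [-0.2, -2.4], [-1.7, -1.9], [1.5, -1.2], [-0.0, 0.6]]
lane [539.8 -82.  -91.9] [[0.4, 0.3], [-1.1, 0.2], [3.8, -0.4], [-0.1, 0.8], [-0.4, -1.6], [-1.9, 1.3], [-2.7, -0.2], [1.5, -0.1], [0.3, -0.8], [-0.6, -2.8], [-0.8, -1.4]]
{'fx': 300.33329542116974, 'fy': 300.33329542116974, 'cx': 281.32120601781185, 'cy': 214.2437031545928, 'mount': array([[ 9.99999871e-01, -3.43232238e-04, -3.74188185e-04,
         1.27246824e+00],
       [ 4.41707233e-04,  9.51495952e-01,  3.07660948e-01,
        -7.75666948e+01],
       [ 2.50439388e-04, -3.07661073e-01,  9.51495981e-01,
        -1.43432794e+02],
       [ 0.00000000e+00,  0.00000000e+00,  0.00000000e+00,
         1.00000000e+00]])}
```

```bash
cat >> h.py <<'E'
def wcal():
    o=get_obs(); k=dict(get_calibration("wrist")); M=np.array(k["mount"])
    Rt=Ro.from_euler('xyz',o["ee_rot"],degrees=True).as_matrix()
    R=(Rt@M[:3,:3]).T; c=Rt@M[:3,3]+o["tcp_pos"]
    k["R"]=R; k["t"]=-R@c; return k
E
python3 - <<'E'
from h import *
import pickle
goto([540,50,260],[180,0,90]);wait(.3)
k=wcal();im=get_image("wrist")
cv2.imwrite("pics/w1.png",im[:,:,::-1]);pickle.dump(k,open("w1.pkl","wb"))
v=cv2.resize(im[:,:,::-1],(784,588),interpolation=cv2.INTER_CUBIC)
cv2.imwrite("pics/w1b.png",v);o=get_obs();print(o["t"],o["tcp_pos"],o["joint_pos"])
E
```

```text
4.0 [539.97528604  50.32602576 259.95907579] [-2.09309652e+00  9.94290275e-01  1.01907393e+02  2.72720827e-03
  7.71023131e+01 -9.21241849e+01]
```

View pics/w1b.png

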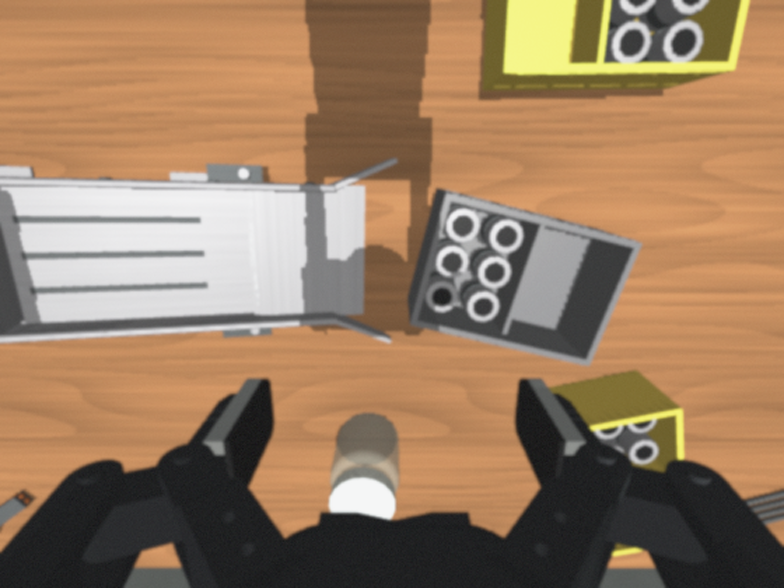

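The wrist picture has up = -x and right = +y. The crate rim corners are at (437,190), (640,242), (590,362) and (410,325), the ramp foot is at column 365, and the guide bends are at (335,187) and (333,318).

```bash
python3 - <<'E'
from h import *
import pickle
kw=pickle.load(open("w1.pkl","rb"));kt,ks=get_calibration("top"),get_calibration("side")
T=lambda a:np.array(a)/2.2+[120,90]; S=lambda a:np.array(a)/2.2+[100,130]; W=lambda a:np.array(a)/1.4
C=np.array([[-80,55,75],[80,55,75],[80,-55,75],[-80,-55,75.]])
vt=(kt,C,T([(130,212),(267,242),(246,338),(106,303)]));vs=(ks,C,S([(294,391),(357,272),(453,298),(407,418)]))
vw=(kw,C,W([(590,362),(410,325),(437,190),(641,242)]))
for v in ([vw],[vt],[vs],[vt,vw]):
    p,r=fit(v,0,0,[560,150,-100]);print("crate",p.round(1),r.round(1).tolist())
G=np.array([[-70,60,30],[-70,-60,30],[-132,84,30],[-132,-84,30.]])
F=np.array([[-100,0,9],[0,0,9.]])
vt=(kt,np.r_[F,G],T([(308,289),(394,288),(330,234),(328,342),(284,214),(281,360)]))
vw=(kw,np.r_[F[:1],G],W([(365,251),(333,318),(335,187),(390,341),(397,160)]))
p0=0
for v in ([vw],[vt],[vt,vw]):
    p,r=fit(v,15.5,14,[545,-70,-90]);print("lane",p.round(1),r.round(1).tolist())
im=cv2.imread("pics/w1.png"); d=im.copy()
R=lane_R(p[2])
def ln(a,b,c):
    q=proj(kw,R.apply([a,b])+[p[0],p[1],15.5]); cv2.line(d,*[tuple(int(round(z*16)) for z in x) for x in q],c,1,cv2.LINE_AA,4)
for s in (1,-1):
    ln([-70,59*s,30],[180,59*s,30],(0,0,255)); ln([-70,59*s,30],[-132,84*s,30],(0,0,255))
for x in (-100,0): ln([x,-59,9],[x,59,9],(0,255,0))
ln([0,-50,0],[190,-50,0],(255,0,0)); ln([190,-59,0],[190,59,0],(255,0,0))
cv2.imwrite("pics/w1c.png",np.vstack([cv2.resize(x[100:260,0:300],None,fx=2.5,fy=1.85,interpolation=cv2.INTER_CUBIC) for x in (im,d)]))
E
```

```text
crate [ 554.3  154.2 -102.7] [[-0.2, 0.4], [-0.5, -0.4], [4.2, 1.6], [-0.5, -2.4]]
crate [ 552.6  149.1 -103.5] [[0.2, -0.4], [0.6, -0.1], [-0.5, -0.4], [-0.3, 1.2]]
crate [ 552.1  154.2 -102.8] [[-0.2, -0.6], [-2.3, -0.6], [1.2, -0.1], [0.3, 2.1]]
crate [ 553.8  152.7 -102.8] [[-1.6, -0.5], [-1.1, -1.0], [-1.6, -1.2], [-1.6, 1.2], [-1.4, 0.1], [-1.8, -0.9], [2.9, 1.0], [-1.7, -2.8]]
lane [537.8 -79.1 -93. ] [[-2.3, -0.0], [-0.3, -0.4], [-0.9, 0.3], [3.0, -2.4], [5.3, 1.5]]
lane [540.3 -84.3 -91.9] [[1.3, 0.1], [-0.2, -0.0], [0.8, 0.6], [0.5, -1.8], [-1.1, 1.2], [-1.8, -0.4]]
lane [539.6 -82.4 -92. ] [[0.5, 0.3], [-1.0, 0.2], [0.1, 0.8], [-0.3, -1.6], [-1.7, 1.3], [-2.6, -0.3], [-4.7, -0.0], [-2.0, -0.0], [-4.5, 0.6], [1.8, -2.8], [1.5, 0.9]]
```

View pics/w1c.png

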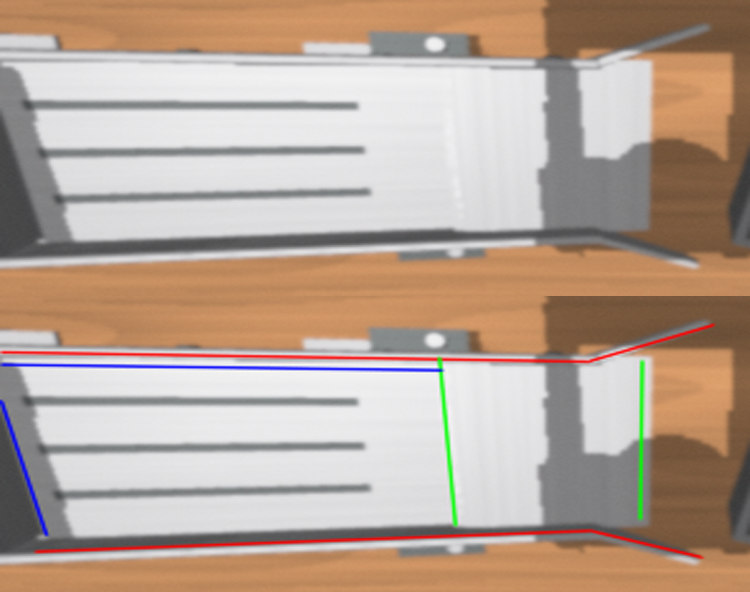

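```bash
cat >> h.py <<'E'
LANE=np.array([539.,-81.,15.5]); YAW=-92.3
def st(tag=""):
    o=get_obs(); print(tag,"t%.1f"%o["t"],o["tcp_pos"].round(1),o["ee_rot"].round(1),"F",o["wrist_force"].round(1),"M",o["moment"].round(2),"g%.1f"%o["grip_width"]); return o
E
python3 - <<'E'
from h import *
p=np.array([553.5,153.]);a=np.radians(-102.8)
r=p-77.5*np.array([np.cos(a),np.sin(a)])
grip(50,30)
goto([r[0],r[1],130],[180,0,77.2]);st("above")
move_l([r[0],r[1],30],speed=100);st("down")
grip(0,30);st("gripped")
cv2.imwrite("pics/t2.png",get_image("top")[:,:,::-1])
im=cv2.imread("pics/t2.png")[150:290,140:400];s=get_image("side")[220:400,180:380,::-1]
cv2.imwrite("pics/v2.png",np.hstack([cv2.resize(x,(400,int(400*x.shape[0]/x.shape[1])))[:215] if i==0 else cv2.resize(x[:108],(400,215)) for i,x in enumerate((im,s))]))
E
```

```text
above t5.3 [571.3 228.1 130.7] [179.9   0.   77.2] F [-0.3 -0.8 -0.3] M [ 0.    0.01 -0.  ] g50.2
down t6.5 [571.5 228.8  30.9] [179.9  -0.   77.2] F [ 1.5 -0.1  0.6] M [ 0.02 -0.05 -0.01] g49.8
gripped t7.0 [570.7 228.9  30.6] [-180.    -0.    77.2] F [-2.6  0.8  3.1] M [ 0.08  0.17 -0.15] g4.3
```

View pics/v2.png

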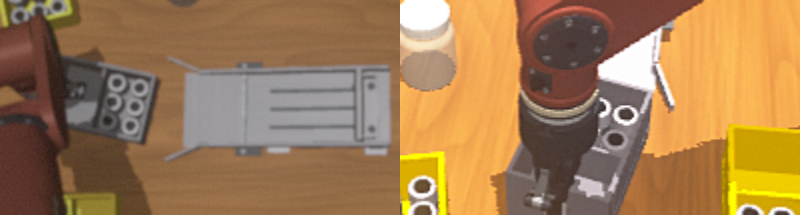

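The jaws hold the rear wall (4.3 mm opening). Next I slide the crate into line, just short of the ramp foot.

```bash
python3 - <<'E'
from h import *
a=np.radians(YAW);d=np.array([np.cos(a),np.sin(a)])
for s in (-310,-270):
    q=LANE[:2]+s*d; move_l([*q,30],[180,0,YAW+180],speed=50); st(s)
wait(.2);st()
t=get_image("top")[:,:,::-1];s=get_image("side")[:,:,::-1]
cv2.imwrite("pics/t3.png",t);cv2.imwrite("pics/s3.png",s)
cv2.imwrite("pics/v3.png",cv2.resize(t[170:280,170:430],None,fx=3,fy=3,interpolation=cv2.INTER_CUBIC))
E
```

```text
-310 t7.6 [552.1 228.9  30.6] [179.9  -0.   87.7] F [-1.   0.7  6. ] M [0.15 0.09 0.15] g4.6
-270 t8.5 [550.6 188.7  30.6] [179.9  -0.   87.6] F [0.5 3.7 5.2] M [ 0.36 -0.03 -0.02] g4.6
 t8.7 [550.6 188.7  30.6] [179.9  -0.   87.6] F [-0.1  3.   5.6] M [ 0.42 -0.03  0.01] g4.6
```

View pics/v3.png

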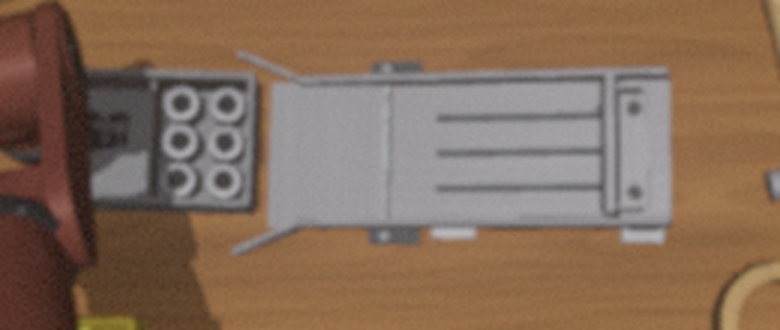

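```bash
python3 - <<'E'
from h import *
t=cv2.imread("pics/t3.png")
b=cv2.GaussianBlur(t,(0,0),.8).astype(float)
sat=(b[:,:,2]-b[:,:,0])   # wood large, grey small
th=25
def edge(v):  # subpixel crossing of th, list
    i=np.where((v[:-1]-th)*(v[1:]-th)<0)[0]; return [round(k+(th-v[k])/(v[k+1]-v[k]),1) for k in i]
print("rows -> cols 245..275"); 
for r in range(196,240,3): print(r,[245+x for x in edge(sat[r,245:275])])
print("cols -> rows")
for c in list(range(205,256,6))+list(range(266,392,10)): print(c,[180+x for x in edge(sat[180:260,c])])
E
```

```text
rows -> cols 245..275
196 [np.float64(254.5), np.float64(265.9)]
199 [np.float64(255.5), np.float64(260.3)]
202 [np.float64(255.7), np.float64(260.2)]
205 [np.float64(255.7), np.float64(260.2)]
208 [np.float64(255.7)]
211 [np.float64(255.4), np.float64(260.1)]
214 [np.float64(255.4), np.float64(259.8)]
217 [np.float64(255.4), np.float64(259.6)]
220 [np.float64(255.3), np.float64(259.6)]
223 [np.float64(255.2), np.float64(259.4)]
226 [np.float64(254.8), np.float64(259.4)]
229 [np.float64(254.6), np.float64(259.4)]
232 [np.float64(254.6), np.float64(259.3)]
235 [np.float64(254.6), np.float64(259.2)]
238 [np.float64(254.2), np.float64(259.2)]
cols -> rows
205 [np.float64(193.2), np.float64(239.4)]
211 [np.float64(193.0), np.float64(239.6)]
217 [np.float64(192.5), np.float64(239.7)]
223 [np.float64(193.2), np.float64(239.8)]
229 [np.float64(193.4), np.float64(240.3)]
235 [np.float64(193.4), np.float64(239.6)]
241 [np.float64(193.7), np.float64(239.9)]
247 [np.float64(193.9)]
253 [np.float64(188.4), np.float64(189.8), np.float64(194.2), np.float64(239.8), np.float64(250.0), np.float64(252.6)]
266 [np.float64(247.1)]
276 [np.float64(195.0), np.float64(245.3)]
286 [np.float64(194.8), np.float64(245.0)]
296 [np.float64(190.8), np.float64(250.4)]
306 [np.float64(190.5), np.float64(250.5)]
316 [np.float64(194.0), np.float64(248.8)]
326 [np.float64(193.7), np.float64(248.9)]
336 [np.float64(193.4), np.float64(245.2)]
346 [np.float64(193.2), np.float64(245.2)]
356 [np.float64(192.9)]
366 [np.float64(192.7), np.float64(245.1)]
376 [np.float64(192.4), np.float64(245.6)]
386 [np.float64(192.1), np.float64(250.3)]
```

```bash
python3 - <<'E'
from h import *
k=get_calibration("top");R=np.array(k["R"]);t=np.array(k["t"]);c=-R.T@t
def bp(u,v,z):
    d=R.T@[(u-k["cx"])/k["fx"],(v-k["cy"])/k["fy"],1]; return c+d*(z-c[2])/d[2]
P=lambda u,v,z:bp(u,v,z)[:2].round(1)
ang=lambda a,b:round(np.degrees(np.arctan2(*(b-a)[::-1])),2)
a,b=P(205,193.0,75),P(250,194.1,75);e,f=P(205,239.45,75),P(250,239.85,75)
print("crate sides",a,b,ang(a,b),e,f,ang(e,f));
h,i=P(255.7,202,75),P(254.2,238,75);print("front",h,i,ang(h,i)+90-0, )
zt=lambda x:15.5+x*np.sin(np.radians(14))+30*np.cos(np.radians(14))
# lane guides: u->y approx
for u,v1,v2 in [(276,195.,245.3),(286,194.8,245.),(336,193.4,245.2),(346,193.2,245.2),(376,192.4,245.6)]:
    z=30
    for _ in range(6):
        p=P(u,(v1+v2)/2,z); s=-(p[1]-LANE[1]); 
        x=(s+30*np.sin(np.radians(14)))/np.cos(np.radians(14)); z=zt(x)
    print(u,"z%.1f"%z,P(u,v1,z),P(u,v2,z),"mid",P(u,(v1+v2)/2,z))
g,j=P(260.2,202,0),P(259.2,235,0);print("foot",g,j,ang(g,j)+90)
for s in (-200,-100,0): print(s,(LANE[:2]+s*np.array([np.cos(np.radians(YAW)),np.sin(np.radians(YAW))])).round(1))
E
```

```text
crate sides [606.1 150. ] [601.8  38.6] -92.21 [490.7 148.6] [488.2  38.7] -91.3
front [581.8  24.5] [492.6  28.5] 267.43
276 z32.2 [606.7 -24.7] [478.1 -23.5] mid [541.9 -24.1]
286 z38.6 [605.7 -50.3] [477.9 -48.7] mid [541.3 -49.5]
336 z69.3 [ 601.7 -174.7] [ 472.8 -171.1] mid [ 536.8 -172.9]
346 z75.3 [ 600.7 -198.9] [ 472.  -194.9] mid [ 535.8 -196.9]
376 z92.9 [ 598.4 -270.3] [ 468.4 -265.1] mid [ 532.9 -267.6]
foot [594.7  17.4] [508.3  20.4] 268.01
-200 [547.  118.8]
-100 [543.   18.9]
0 [539. -81.]
```

Crate and lane agree within about 1 mm and 0.3°. I'll loosen the jaws to a straddle and push the crate up, following its pitch and watching the force.

```bash
cat >> h.py <<'E'
LANE=np.array([540.3,-77.,15.5]); YAW=-92.1
from scipy.optimize import brentq
A=np.radians(14);SA,CA=np.sin(A),np.cos(A)
LR=lane_R(YAW).as_matrix(); H=lane_R(YAW,0).as_matrix()
def heel(h):
    """h: heel's lane x if it lay on the ramp plane (<-100: on the bench). -> heel world, pitch deg"""
    foot=LANE+LR@[-100,0,9.]
    if h>=-100: return LANE+LR@[h,0,9.],14.
    u=h+100; P=foot+H@[u,0,0]; P[2]=0
    if u+160<=0: return P,0.
    # toe on ramp, or underside on ramp's end at ~x=10
    f=lambda th:160*np.sin(th)-np.tan(A)*(u+160*np.cos(th))
    th=brentq(f,0,A+.01) if f(A+.01)>0 else A
    th=min(th,np.arctan2(110*SA,110*CA-u))
    return P,np.degrees(th)
def tool(h,g=10,up=30,lead=0):
    """TCP pose with outer pad touching rear wall when lead=0, jaws g open"""
    P,p=heel(h); R=lane_R(YAW,p).as_matrix()
    pos=P+R@[g/2+lead,0,up]; Rt=R@np.diag([-1.,1,-1])
    return pos,Ro.from_matrix(Rt).as_euler('xyz',degrees=True)
def force():
    F=np.mean([get_obs()["wrist_force"] for _ in range(3)],0); return LR.T@F
E
python3 - <<'E'
from h import *
o=st(); hw=H.T@(o["tcp_pos"]-LANE-LR@[-100,0,9.]); print("tcp rel foot",hw.round(1))
h0=hw[0]-2.5-100
grip(10);st("loose");F0=force();print(F0.round(1))
stop=False
for h in np.arange(h0-2,-140,6):
    pos,e=tool(h); move_l(pos,e,speed=40); F=force()-F0
    print("h%.0f pitch%.1f F"%(h,heel(h)[1]),F.round(1),"t%.1f"%get_obs()["t"])
    if abs(F[0])>14 or abs(F[1])>10: print("STOP");break
E
```

```text
t8.8 [550.6 188.7  30.6] [179.9  -0.   87.6] F [-0.1  2.9  5.5] M [ 0.41  0.   -0.  ] g4.3
tcp rel foot [-166.7    0.6   30.5]
loose t9.1 [548.5 187.7  28.7] [-1.798e+02  1.000e-01  8.770e+01] F [-0.2  0.5  0.6] M [-0.01  0.02  0.05] g10.0
[-0.3 -0.3  0.7]
h-271 pitch0.0 F [ 0.1  0.9 -0.8] t9.3
h-265 pitch0.0 F [-0.7  0.8 -0.2] t9.6
h-259 pitch0.1 F [ 0.6 -0.5 -0.7] t9.9
h-253 pitch0.6 F [-1.6  1.3 -1.2] t10.2
h-247 pitch1.1 F [-0.5 -0.1 -0.4] t10.5
h-241 pitch1.7 F [-1.5  1.2 -0.9] t10.8
h-235 pitch2.2 F [-0.4  0.7 -1. ] t11.1
h-229 pitch2.7 F [-1.6  0.4 -0.5] t11.4
h-223 pitch3.3 F [-1.9  1.  -1.3] t11.7
h-217 pitch3.8 F [-1.5 -0.4 -1.1] t12.0
h-211 pitch4.3 F [-1.9  0.4 -0.6] t12.2
h-205 pitch4.8 F [-1.7 -0.4 -1. ] t12.5
h-199 pitch5.4 F [-1.7 -0.2 -1.4] t12.8
h-193 pitch5.9 F [-0.9  0.  -1.3] t13.1
h-187 pitch6.4 F [-2.2  0.4 -1.2] t13.4
h-181 pitch6.9 F [-0.9  0.3 -1.7] t13.7
h-175 pitch7.5 F [-1.7 -0.1 -1.1] t14.0
h-169 pitch8.0 F [-0.6  0.5 -1.5] t14.3
h-163 pitch8.5 F [-0.9  0.1 -1.5] t14.6
h-157 pitch9.0 F [-0.7  1.2 -1. ] t14.9
h-151 pitch9.6 F [-1.1  0.3 -1.2] t15.2
h-145 pitch9.9 F [-0.7 -0.9 -1.5] t15.5
```

```bash
python3 - <<'E'
from h import *
t=get_image("top")[:,:,::-1];s=get_image("side")[:,:,::-1]
cv2.imwrite("pics/v4.png",np.vstack([cv2.resize(t[165:275,180:400],(700,350),interpolation=cv2.INTER_CUBIC),cv2.resize(s[130:330,180:540],(432,240))[:, :].repeat(1,1) if 0 else cv2.resize(s[190:300,200:400],(700,240))]))
E
```

```text
(no output)
```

View pics/v4.png

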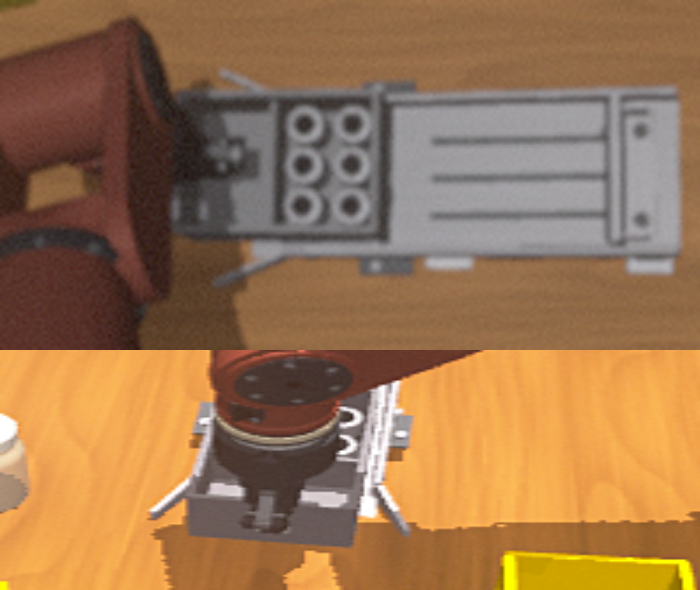

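The crate is straight between the guides, with its toe at about the lip. Continuing up the ramp.

```bash
python3 - <<'E'
from h import *
F0=np.array([-.3,-.3,.7])
for h in np.arange(-139,-5,6.):
    pos,e=tool(h); move_l(pos,e,speed=40); F=force()-F0
    x=LR.T@(get_obs()["tcp_pos"]-LANE)
    print("h%.0f p%.1f F"%(h,heel(h)[1]),F.round(1),"tcp",x.round(1),"t%.1f"%get_obs()["t"])
    if abs(F[0])>14 or abs(F[1])>10: print("STOP");break
E
```

```text
h-139 p10.3 F [-2.8 -0.8 -1. ] tcp [-1.307e+02  1.000e-01  4.800e+01] t15.9
h-133 p10.8 F [-1.2  0.7 -0.9] tcp [-1.251e+02  1.000e-01  4.660e+01] t16.1
h-127 p11.3 F [-1.7  1.3 -0.3] tcp [-1.195e+02  1.000e-01  4.520e+01] t16.4
h-121 p11.8 F [-2.2  0.6 -0.4] tcp [-1.14e+02  1.00e-01  4.38e+01] t16.7
h-115 p12.3 F [-1.4  0.4  1.3] tcp [-108.5    0.    42.4] t17.0
h-109 p12.9 F [-2.3  0.4  0.9] tcp [-1.031e+02  1.000e-01  4.110e+01] t17.3
h-103 p13.6 F [-1.6 -0.1 -0.6] tcp [-97.7   0.1  39.7] t17.6
h-97 p14.0 F [-2.9  0.8 -0. ] tcp [-92.  -0.  39.] t17.9
h-91 p14.0 F [-3.6  1.6  1.1] tcp [-86.    0.   39.1] t18.2
h-85 p14.0 F [-2.6  1.3  2.1] tcp [-80.1   0.1  39.1] t18.5
h-79 p14.0 F [ 1.8  0.7 -0.8] tcp [-72.8  -0.2  38.7] t18.8
h-73 p14.0 F [ 0.2 -0.6 -0.1] tcp [-67.8  -0.7  38.4] t19.1
h-67 p14.0 F [-0.7 -0.2 -0.8] tcp [-61.6  -0.3  38.8] t19.4
h-61 p14.0 F [-1.5  0.8 -1.6] tcp [-55.5   0.1  39.1] t19.7
h-55 p14.0 F [-0.5  0.2 -0.9] tcp [-49.5   0.1  39.1] t20.0
h-49 p14.0 F [-1.2  0.2 -0.5] tcp [-43.5   0.1  39.1] t20.3
h-43 p14.0 F [-0.9 -0.4 -1.9] tcp [-37.5   0.   39. ] t20.6
h-37 p14.0 F [-2.1  0.8 -2.2] tcp [-31.5   0.1  39.1] t20.9
h-31 p14.0 F [-1.5  0.1 -1.5] tcp [-25.5   0.   39. ] t21.2
h-25 p14.0 F [-1.2 -0.2 -1. ] tcp [-19.5   0.   39.1] t21.5
h-19 p14.0 F [-1.4 -0.8 -2.2] tcp [-13.5   0.   39.1] t21.8
h-13 p14.0 F [-1.4 -0.3 -2.1] tcp [-7.6  0.  39.1] t22.1
h-7 p14.0 F [-0.8  0.1 -1.5] tcp [-1.6  0.  39. ] t22.4
```

```bash
python3 - <<'E'
from h import *
t=get_image("top")[:,:,::-1];s=get_image("side")[:,:,::-1]
cv2.imwrite("pics/t5.png",t)
cv2.imwrite("pics/v5.png",np.vstack([cv2.resize(t[165:275,200:400],(700,350),interpolation=cv2.INTER_CUBIC),cv2.resize(s[130:240,200:400],(700,240))]))
E
```

```text
(no output)
```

View pics/v5.png

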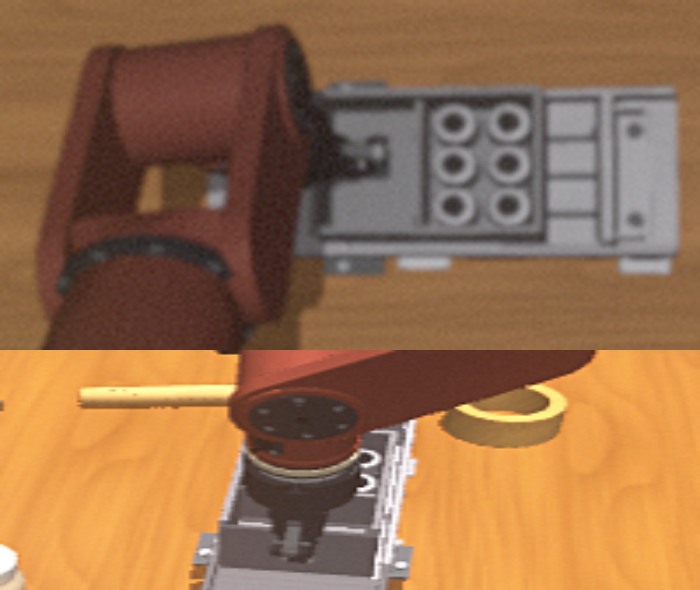

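```bash
python3 - <<'E'
from h import *
F0=np.array([-.3,-.3,.7])
for h in np.arange(-5,26.6,1.5):
    pos,e=tool(h); move_l(pos,e,speed=20); F=force()-F0; o=get_obs()
    x=LR.T@(o["tcp_pos"]-LANE)
    print("h%.1f F"%h,F.round(1),"M",o["moment"].round(2),"tcp",x.round(2),"t%.1f"%o["t"])
    if F[0]<-6 or abs(F[1])>10: print("STOP");break
cv2.imwrite("pics/t6.png",get_image("top")[:,:,::-1]);cv2.imwrite("pics/s6.png",get_image("side")[:,:,::-1])
E
```

```text
h-5.0 F [-2.9 -0.1 -1.6] M [0.64 0.06 0.04] tcp [-0.16  0.1  39.04] t22.8
h-3.5 F [-4.   0.4 -1.3] M [ 0.74 -0.03  0.02] tcp [ 1.380e+00 -1.000e-02  3.896e+01] t23.0
h-2.0 F [-2.1 -0.1 -1.5] M [ 0.74 -0.04  0.02] tcp [ 3.11 -0.15 38.86] t23.2
h-0.5 F [-3.1  0.5 -2.7] M [0.7  0.   0.01] tcp [ 4.7  -0.18 38.85] t23.5
h1.0 F [-2.8 -0.2 -2.5] M [0.63 0.02 0.07] tcp [ 6.21 -0.1  38.94] t23.8
h2.5 F [-2.7 -0.1 -2.5] M [0.7  0.03 0.02] tcp [ 7.66 -0.   39.  ] t24.0
h4.0 F [-3.4  0.4 -2. ] M [ 0.65 -0.01  0.  ] tcp [ 9.16  0.05 39.04] t24.2
h5.5 F [-2.7  0.3 -2.4] M [ 0.67 -0.01 -0.03] tcp [1.066e+01 1.000e-02 3.899e+01] t24.5
h7.0 F [-3.  -0.2 -2.6] M [ 0.62 -0.02  0.04] tcp [12.16  0.   39.01] t24.8
h8.5 F [-2.4 -0.6 -2.5] M [ 0.63 -0.    0.  ] tcp [1.369e+01 2.000e-02 3.903e+01] t25.0
h10.0 F [-2.3  0.2 -1.6] M [ 0.61 -0.01 -0.02] tcp [ 1.517e+01 -1.000e-02  3.899e+01] t25.2
h11.5 F [-3.4  1.1 -2. ] M [0.6  0.02 0.06] tcp [1.667e+01 2.000e-02 3.901e+01] t25.5
h13.0 F [-2.6  0.8 -2.9] M [ 0.64  0.03 -0.01] tcp [ 1.814e+01 -1.000e-02  3.901e+01] t25.8
h14.5 F [-3.   0.9 -1.9] M [ 0.67 -0.07 -0.02] tcp [ 1.968e+01 -1.000e-02  3.900e+01] t26.0
h16.0 F [-3.4 -0.1 -2.5] M [0.66 0.02 0.04] tcp [ 2.116e+01 -1.000e-02  3.899e+01] t26.2
h17.5 F [-2.8 -0.1 -2.9] M [ 0.63 -0.07 -0.03] tcp [22.67  0.   38.99] t26.5
h19.0 F [-3.1 -0.3 -2.6] M [ 0.66  0.04 -0.04] tcp [2.417e+01 1.000e-02 3.902e+01] t26.8
h20.5 F [-1.7  0.6 -3.4] M [0.66 0.04 0.01] tcp [25.66 -0.   39.  ] t27.0
h22.0 F [-2.3  0.5 -2.8] M [ 0.62 -0.02  0.05] tcp [27.18  0.05 39.04] t27.2
h23.5 F [-2.1  0.3 -3.2] M [ 0.59 -0.    0.02] tcp [28.68  0.   39.  ] t27.5
h25.0 F [-3.4 -0.  -2.7] M [ 0.65 -0.01  0.  ] tcp [30.18 -0.   39.  ] t27.8
h26.5 F [-2.4  0.2 -2.2] M [ 0.66 -0.01 -0.  ] tcp [ 3.166e+01 -3.000e-02  3.899e+01] t28.0
```

```bash
python3 - <<'E'
from h import *
pos,e=tool(26.5,lead=-2.5); move_l(pos,e,speed=20)
pos,e=tool(26.5,up=17,lead=-2.5); move_l(pos,e,speed=30); wait(.3)
F0=force();print("free",F0.round(1),get_obs()["t"]);np.save("F0.npy",F0)
for h in np.arange(24,-8,-1.):
    # inner pad contacts at lead=-5 for the crate at heel h
    pos,e=tool(h,up=17,lead=-2.5); move_l(pos,e,speed=15); F=force()-F0; o=get_obs()
    print("h%.1f F"%(h),F.round(1),"M",(o["moment"]).round(2),"x",(LR.T@(o["tcp_pos"]-LANE)).round(2),"t%.1f"%o["t"])
    if F[0]>6.5 or abs(F[1])>10: print("STOP");break
E
```

```text
free [0.1 0.1 0.4] 29.2583
h24.0 F [-0.5 -0.2 -0.3] M [0.15 0.02 0.01] x [ 2.635e+01 -1.000e-02  2.603e+01] t29.6
h23.0 F [ 0.4 -1.7 -0.5] M [ 0.08 -0.01 -0.03] x [25.42 -0.04 25.97] t29.8
h22.0 F [ 0.1  0.3 -0.4] M [0.11 0.05 0.01] x [24.53  0.09 26.05] t30.1
h21.0 F [0.9 0.2 0. ] M [ 0.   -0.02 -0.01] x [23.58  0.07 26.03] t30.3
h20.0 F [ 0.2 -0.1 -1.2] M [-0.01 -0.01  0.01] x [22.49  0.05 26.01] t30.6
h19.0 F [ 1.1  0.1 -0.1] M [-0.   -0.03  0.06] x [21.4   0.03 26.02] t30.8
h18.0 F [0.1 0.1 0.4] M [-0.   -0.01  0.  ] x [2.039e+01 1.000e-02 2.601e+01] t31.1
h17.0 F [0.4 0.9 0.5] M [0.02 0.01 0.  ] x [19.37 -0.   25.98] t31.3
h16.0 F [ 0.8  0.9 -0.7] M [ 0.05 -0.02  0.02] x [ 1.839e+01 -1.000e-02  2.599e+01] t31.6
h15.0 F [ 0.4  0.  -1.3] M [-0.05  0.02 -0.01] x [ 1.738e+01 -2.000e-02  2.597e+01] t31.8
h14.0 F [ 0.4  0.2 -0.6] M [0.04 0.03 0.03] x [16.4  -0.   26.01] t32.1
h13.0 F [0.2 0.2 0.6] M [-0.   -0.04  0.01] x [15.41  0.   26.01] t32.3
h12.0 F [-0.9 -0.3 -0.2] M [ 0.06 -0.01  0.01] x [14.38 -0.03 25.99] t32.6
h11.0 F [ 0.5  0.9 -0.3] M [ 0.02 -0.06 -0.04] x [ 1.338e+01 -2.000e-02  2.599e+01] t32.8
h10.0 F [ 0.2  0.2 -0.4] M [ 0.06 -0.04  0.01] x [ 1.238e+01 -1.000e-02  2.600e+01] t33.1
h9.0 F [ 0.3 -1.2 -0.7] M [-0.03  0.03  0.  ] x [11.38 -0.03 25.98] t33.3
h8.0 F [ 0.5  0.9 -0.3] M [ 0.05 -0.01  0.  ] x [ 1.04e+01 -2.00e-02  2.60e+01] t33.6
h7.0 F [ 1.2 -0.6 -0.4] M [ 0.08 -0.04 -0.03] x [ 9.39 -0.   26.  ] t33.8
h6.0 F [-0.4  0.1 -0.3] M [ 0.04 -0.02  0.  ] x [ 8.4e+00 -1.0e-02  2.6e+01] t34.1
h5.0 F [ 0.6 -1.  -0.2] M [ 0.05 -0.06 -0.03] x [ 7.38e+00 -2.00e-02  2.60e+01] t34.3
h4.0 F [-0.2  0.1 -0.3] M [ 0.09  0.02 -0.01] x [ 6.380e+00 -1.000e-02  2.599e+01] t34.6
h3.0 F [ 3.5  0.3 -1. ] M [-0.48  0.06  0.03] x [ 6.080e+00 -2.000e-02  2.597e+01] t34.8
h2.0 F [ 6.5 -1.8 -1.2] M [-0.86  0.1   0.01] x [6.080e+00 1.000e-02 2.602e+01] t35.1
STOP
```

The crate caught at heel x≈6 mm: the tool stopped there while the force rose about 3 N per commanded mm. Now the steady tug.

```bash
python3 - <<'E'
from h import *
F0=np.load("F0.npy")
def fa(n=6):
    L=[]
    for _ in range(n): wait(.04);L.append(LR.T@get_obs()["wrist_force"]-F0)
    return np.mean(L,0)
h=2.0;F=fa();print(F.round(1))
while F[0]<9.7 and h>-3:
    h-=.25; pos,e=tool(h,up=17,lead=-2.5); move_l(pos,e,speed=10); F=fa(4)
    print("h%.2f"%h,F.round(1),(LR.T@(get_obs()["tcp_pos"]-LANE)).round(2))
for _ in range(6): print("hold",fa(8).round(1),(LR.T@(get_obs()["tcp_pos"]-LANE)).round(2),round(get_obs()["t"],1))
t=get_image("top")[:,:,::-1];s=get_image("side")[:,:,::-1]
# ease off, centre the jaws round the wall, leave square to the deck
for hh in (h+1.5,h+3,5.8): 
    pos,e=tool(hh,up=17,lead=-2.5); move_l(pos,e,speed=10)
wait(.2);print("free",fa().round(1))
pos,e=tool(5.8,up=120,lead=-2.5); move_l(pos,e,speed=60); st("up")
goto([540,100,330],[180,0,90]);wait(.2)
import pickle
k=wcal();w=get_image("wrist")[:,:,::-1];cv2.imwrite("pics/w7.png",w);pickle.dump(k,open("w7.pkl","wb"))
s2=get_image("side")[:,:,::-1];cv2.imwrite("pics/s7.png",s2);t2=get_image("top")[:,:,::-1];cv2.imwrite("pics/t7.png",t2);st()
cv2.imwrite("pics/v7.png",np.vstack([cv2.resize(s2[130:250,215:375],(640,360),interpolation=cv2.INTER_CUBIC),cv2.resize(t2[180:260,260:420],(640,240),interpolation=cv2.INTER_CUBIC)]))
E
```

```text
[ 7.  -0.4 -1.3]
h1.75 [ 7.6 -0.9 -1.5] [6.070e+00 1.000e-02 2.601e+01]
h1.50 [ 8.7 -1.  -1.5] [6.070e+00 2.000e-02 2.602e+01]
h1.25 [ 9.5 -0.8 -1.5] [ 6.07e+00 -1.00e-02  2.60e+01]
h1.00 [ 9.9 -0.4 -1.5] [ 6.080e+00 -1.000e-02  2.599e+01]
hold [ 9.8 -0.9 -2. ] [6.08e+00 1.00e-02 2.60e+01] 37.3
hold [ 9.9 -0.4 -1.6] [ 6.1  -0.   25.98] 37.7
hold [10.  -1.3 -1.8] [ 6.07  0.   26.  ] 38.0
hold [ 9.9 -0.8 -1.9] [ 6.08  0.   26.  ] 38.3
hold [ 9.8 -1.  -2.2] [6.08e+00 1.00e-02 2.60e+01] 38.7
hold [ 9.7 -1.  -2.1] [6.080e+00 1.000e-02 2.602e+01] 39.0
free [-0.5 -0.1 -0.7]
up t42.3 [540.9 -53.9 142.2] [-180.    14.    87.9] F [ 0.5 -0.5 -0.5] M [0.12 0.01 0.07] g10.1
 t43.6 [539.7  99.6 328.8] [-179.9    0.    90. ] F [ 0.5  0.5 -0.1] M [ 0.06 -0.02  0.02] g10.1
```

View pics/v7.png

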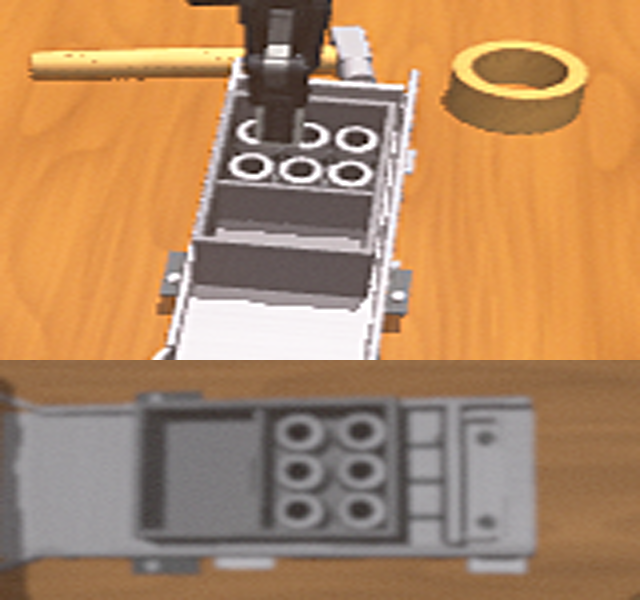

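```bash
python3 - <<'E'
from h import *
for n in ("side","top"):
    k=get_calibration(n)
    for z in (0,9):
        # flat on deck, or rear held up at z=9 with toe on deck
        R=LR@Ro.from_euler('y',np.degrees(np.arcsin(z/160))).as_matrix()
        P=np.array([[0,55,75],[0,-55,75],[160,55,75],[160,-55,75.],[0,55,9-z],[0,-55,9-z]])
        print(n,z,proj(k,LANE+LR@[6.1,0,z]+P@R.T).round(1).tolist())
a=cv2.imread("pics/s7.png")[185:245,250:320];cv2.imwrite("pics/v8.png",cv2.resize(a,None,fx=9,fy=9,interpolation=cv2.INTER_CUBIC))
E
```

```text
side 0 [[263.2, 209.8], [308.4, 214.6], [272.3, 159.8], [314.4, 163.9], [264.0, 224.6], [307.2, 229.4]]
side 9 [[264.3, 242.0], [305.7, 246.6], [254.7, 294.5], [299.3, 300.0], [264.0, 224.6], [307.2, 229.4]]
top 0 [[292.6, 194.8], [291.6, 239.7], [358.1, 193.3], [358.0, 239.5], [298.8, 199.6], [297.9, 242.4]]
top 9 [[302.8, 204.5], [302.0, 245.3], [245.0, 204.8], [243.5, 244.8], [298.8, 199.6], [297.9, 242.4]]
```

View pics/v8.png

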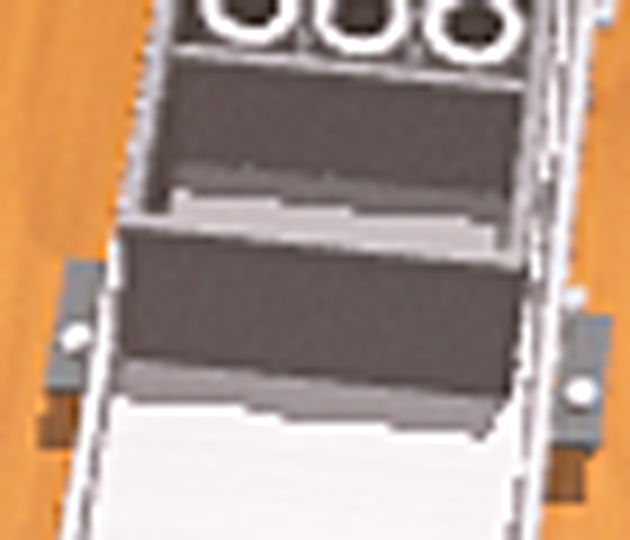

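The side view shows the rear rim at (263.3,210)/(308.3,214.4). Flat-on-deck predicts (263.2,209.8)/(308.4,214.6). The lower 9 mm of the rear wall is hidden behind the lip, as it should be.

```bash
python3 -c "
from station import *
print(get_obs()['t']);sign_off()"
```

```text
43.6417
the job is handed in; nothing more can be done
```

I slid the grey crate into line, pushed it up between the guides, drew it back onto the lip and tugged it. I then backed off and handed the job in at 43.6 s. It was never lifted on purpose, and every part of the move was sliding.

- **Push:** the force along the lane stayed around 1–4 N, with no jamming. I stopped short of the end stop and felt no contact with it.
- **Lip:** on the draw back, the crate caught with its rear edge about 6 mm up the lane from my estimated ramp top edge. The tool stayed put while the force rose.
- **Tug:** I held about 9.8 N for 2 s and nothing moved.
- **Final pose:** the last side picture puts the rear rim within 0.5 pixel of where it should be if the crate lies flat on the deck behind the lip. I aimed to leave the other things alone; the hammer and tape roll look undisturbed in the last pictures, but I did not measure any of them.

**Checks that failed or disagreed:**
- The drop of the rear edge was not clear in the push forces. It rests on the catch, the tug and the picture.
- The cameras differed by about 5 mm along the lane, so I placed the lip by feel.
- I also tried to predict the picture for a crate left resting on the lip, but a slip in the angle units spoiled it, so I ignored those numbers.

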